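# Ready a lens meter for its reference check and show the plate's label to the reader

## Task

Get the lens transmission meter ready for its reference check: press both port caps on it down until they are fully home, then lift the notched reference plate out of the rack and hold its label up to the code reader. The label is on one face only, at the frosted end, which you find by the notched corner; hold that face tipped up square to the reader's window, the label about 10 cm straight in front of it, and keep the fingers off the frosted end. Finish while holding the plate there, still and clear of everything, caps still home, and leave the blank plate and the other things on the bench where they are.

Things in the scene. Friction and masses are not known exactly. Their poses are not given: they have to be found in the camera images.
- meter: Lens transmission meter, fixed, off-white, about 250 x 250 x 88 mm high, rear part 130 mm high. Origin under its middle on the bench; its -x side is the sloping front with display, z up. On its deck two metal port collars, 60 mm across, 114 mm apart along y, each with a black cap.
- cap_left (a joint): Height in m by which the cap on the meter's +y port stands proud: 0 = fully home, 0.009 = as far up as it goes. It starts 4 to 8 mm proud. It slides straight down, stays where it is left, needs about 6 N to move and stops solidly at 0. Within 1 mm counts as home.
- cap_right (a joint): The same for the cap on the meter's -y port.
- cap_left_top (a point): Centre of the flat top of the cap on the meter's +y port; the cap is a black disc 48 mm across and 10 mm high. When home its top is 104 mm above the bench.
- cap_right_top (a point): The same for the cap on the meter's -y port.
- rack: Dark grey plate rack, fixed, 112 (x) x 108 (y) x 20 mm. Three slots along x at y = -36, 0, +36 mm, 9.4 mm wide, 14 mm deep, floor 6 mm above the bench, open at both ends. Origin under its middle. A plate stands in each outer slot, the middle one is empty; which plate is in which varies.
- ref_plate: Clear glass plate 100 (x) x 8 (y) x 50 (z) mm, 0.1 kg, on its long edge in a slot. Origin: middle of its lower edge; z up, x to its frosted end, y out of its label face. Square notch 12 mm long, 10 deep in the upper corner of the frosted end: with it at top left the label faces you. The last 28 mm are frosted, on the +y face only, with the etched label; the other 72 mm may be gripped.
- label (a point): Centre of the label on the +y face of the reference plate: 36 mm from the plate's middle towards the frosted end, 20 mm above its lower edge.
- blank_plate: Blank glass plate of the same size in the other outer slot, four full corners, no frosting; to be left alone. Origin in the middle of its lower edge, x along its length.
- reader_head: Head of the code reader, grey box 42 x 52 x 46 mm on a fixed stand behind it (16 mm column 105 mm beyond the window, 330 mm high, base 110 x 120 x 12 mm). Origin: centre of its dark window, 285 mm above the bench; z points from the window back into the head, up and away at 45 degrees; it looks down along -z. y is level.
- read_point (a point): The point 100 mm straight in front of the reader's window, 214 mm above the bench, where a label is in focus; good within 30 mm. The label must face the window within about 24 degrees; it may be turned any way about the line of sight.
- cleaner: Bystander: clear bottle 42 mm across, 125 mm high. Origin under its middle.
- pad_roll: Bystander: paper roll of adhesive pads, 84 mm across, 28 mm high. Origin under its middle.
- driver: Bystander: small screwdriver 140 mm long, lying on the bench along its x.
- block_a: Bystander: small grey lens block, 28 mm across, 22 mm high. Origin under its middle.
- block_b: Bystander: a second lens block, the same.

How it is judged (in metres and radians):
On the way, in this order (a step that is already met when the one before it is completed fails the run):
1. both port caps are pressed fully home (value of joint each of cap_left, cap_right below 0.001 m), for 0.2 s.
2. the reference plate is lifted clear of the rack in the fingers (height (world z) of ref_plate above 0.04 m and contact force between ref_plate and the fingers above 1 N and contact force between ref_plate and rack below 0.1 N), for 0.2 s.
At the end, for the whole second after the job is handed in: Both caps within 1 mm of home; the plate held still by the fingers alone, grasped over 28 mm from the label's centre; label within 30 mm of the point 100 mm in front of the reader's window, its face up and square to the window within 24 degrees (all of step 1 and distance between label and read_point below 0.03 m and angle between the y axis of ref_plate and the z axis of reader_head, either way round below 0.42 rad and angle between ref_plate's own y axis and vertical below 1.3 rad and contact force between ref_plate and the fingers above 1 N and distance between the grasp point and label above 0.028 m and linear speed of ref_plate below 0.03 m/s and contact force between ref_plate and reader_head below 0.1 N and contact force between ref_plate and rack below 0.1 N and contact force between ref_plate and meter below 0.1 N and contact force between ref_plate and cleaner below 0.1 N); the arm keeps its last pose, push and grip.
It fails at once if the blank plate is disturbed (moved over 20 mm) (distance of blank_plate from where it was at the start of the episode above 0.02 m).
It fails at once if another thing on the bench is knocked about (moved over 40 mm) (distance of any of cleaner, pad_roll, driver, block_a, block_b from where it was at the start of the episode above 0.04 m).
It also fails if it takes over 58 s, if anything falls off the work surface, if the arm or the gripper's body presses on something with over 40 N, if the wrist force passes 120 N, or if a joint passes its speed limit or range.

## Robot

A 6-joint arm with a two-finger parallel gripper is mounted at the origin on the work surface. World frame = base frame: x ahead of the robot, y to its left, z up, the work surface at z = 0. Lengths are in mm, angles in rad, forces in N, time in s.
With the tool pointing down it reaches from about 350 to 1000 mm from the base axis. Payload 7.1 kg.
Tool frame: the origin (TCP) lies on the centre line of the jaws, within the pads' length; the fingertips stand 14 mm ahead of it and the grasp point (between the pads) lies 5 mm behind it (robot.tips_ahead is the distance from the TCP to the fingertips, in mm); z points along the fingers, x is the direction in which the jaws open and shut, and the axes are right-handed (so a half turn about z gives the same grasp; the last joint's range is limited). The gripper opens to 85 mm and grips with 20 to 120 N. Pads are 22 mm wide; open, the fingers measure 114 mm over their backs; the gripper's body (76 mm by 85 mm) begins 54 mm behind the grasp point. The pads swing forward as they close: fully open they stand 13 mm farther back than shut.
Start: joints at [1.293, 0.423, 1.63, -0, 1.089, -0.019], TCP at [159.919, 604.178, 245.319] pointing down, gripper open.
Joint ranges: [-3, 3], [-0.9, 2.11], [0.09, 2.58], [-1.31, 4.45], [0.11, 2.69], [-2.54, 2.54]. Speed limits (rad/s): [2.39, 2.39, 3.01, 3.14, 3.14, 3.14].

## Interface

Orientations are given as a rotation vector (axis times angle).
In Python, from rig import robot, get_image, recognise, outline_of gives the robot as it stands.
- The arm moves only by the tool jog_arm, never from a script. Its argument "moves" is a list of rows, each a list of 5 numbers: the gripper's target within -1 to 1 (shut at 1, half-way at 0, fully open at -1), then the shift along the tool's x, y, z in mm, then the turn about the tool's z in rad. In form: [[grip, x, y, z, turn], ...]. A call has 1 to 20 rows; each row is the pose to reach, as a shift and turn from the pose commanded when the call began, along the tool's axes at that moment; what a row does not reach only later rows make up. A row lasts 1/10 s, in which the tool goes at most 50 mm and 8.59 degrees, less where a joint would pass 70% of its speed; a pose out of reach is approached as far as the arm can. A call with a gripper value outside its range is refused whole. The fingers move at their own pace and stop on an object; "grip_force" is the grip in N (left out, the last holds). Time passes only in rows, so rows that repeat a pose let the fingers close. It gives the time, the measured TCP pose, the force and the opening at its end, in the units of the state.
- robot.get_obs(): the state, without advancing time (a new reading comes with each control period).
- get_image(name): name is "side" or "top" or "wrist"; returns a dict with "img" (400x640x3 uint8, red, green, blue), "K" (3x3 intrinsics, pixels), "cam_to_world" (4x4, takes a point from camera to world coordinates); the wrist camera has in their place "tool_from_camera" (4x4, takes a point from camera to tool coordinates, whose origin is the TCP and whose axes are the tool frame's). Camera axes: x right, y up, looking along -z (the intrinsics and any distortion apply to the point x, -y, -z); pixel columns grow to the right and rows downward; lengths in mm; the calibration is good to about 2 mm. A picture is of the moment at which its call begins: read the wrist's pose just before it. There is no depth.
- robot.close_job(): hands the job in, once; it reports no verdict.
Trained networks look in a picture, given as the dict that the camera call returned (one of the last four; its "shot" number tells which), for a name from the list of things; names that differ only in an ending like _2 or _b are one class to them, and where a whole thing is asked for, a point or a joint stands for the part that bears it (a point fixed in the world has none). Each returns a list of dicts, best first, with "confidence" (0 to 1); they miss things now and then, are a little off and sometimes report something else, mostly with a low value. They report only what shows in the picture. A call takes as long as a camera call.
- recognise(picture, target): "at" ([column, row] in pixels, amid what is visible of it).
- outline_of(picture, target): "pixels" (400x640 bool, what is visible of it) and "at" ([column, row] in pixels, amid what is visible of it).
The state is a dict: "clock": time; "qpos": joint angles; "dq": joint speeds; "effort": joint torques, N m; "tcp_pos": TCP position; "tool_rot": TCP orientation; "force": force on the tool from outside, world axes, zero at the start; "moment": the same for the moment, N m; "grip_width": opening from 0.0 (shut) to 1.0 (fully open).
Only numpy, scipy, OpenCV 4.12 (cv2) and the standard library are available. Lean on these libraries where they do the work, as an engineer would, in place of code of your own. Each camera call takes 0.05 s, during which the arm holds its last target.

## Working session

There is one attempt and no reset: what is moved stays moved. The work goes in short steps, Python scripts to look and compute and a tool call to move; the robot and the scene stay as the last step left them, time stands still between calls to the robot, and variables do not carry over. Pictures are saved under pics/ and viewed, and the job is handed in when it is done.

Besides the shell and the picture viewer there is one more tool, called after "Emit:" by a JSON object that holds its "op" and its "data", one argument or row to a line. jog_arm: Moves the arm, as the interface text tells. Its arguments: {"type":"object","properties":{"moves":{"type":"array","items":{"type":"array","items":{"type":"number"}}},"grip_force":{"type":"number"}},"required":["moves"]}

```bash
ls; mkdir -p pics
cat > h.py <<'E'
import numpy as np, cv2
from rig import robot, get_image, recognise, outline_of
from scipy.spatial.transform import Rotation as R
def save(n,im): cv2.imwrite(f'pics/{n}.png', im[:,:,::-1])
def ray(p,uv,c2w):
    K=p['K']; d=np.linalg.inv(K)@np.array([uv[0],uv[1],1.]); d=np.array([d[0],-d[1],-d[2]])
    return c2w[:3,3], c2w[:3,:3]@d
def atz(p,uv,z,c2w=None):
    c2w=p['cam_to_world'] if c2w is None else c2w
    o,d=ray(p,uv,c2w); return o+d*(z-o[2])/d[2]
def proj(p,X,c2w=None):
    c2w=p['cam_to_world'] if c2w is None else c2w
    X=np.atleast_2d(X); c=(X-c2w[:3,3])@c2w[:3,:3]; q=np.c_[c[:,0],-c[:,1],-c[:,2]]@p['K'].T
    return q[:,:2]/q[:,2:]
def toolT(o):
    T=np.eye(4); T[:3,:3]=R.from_rotvec(o['tool_rot']).as_matrix(); T[:3,3]=o['tcp_pos']; return T
E
python3 - <<'E'
from h import *
o=robot.get_obs(); print(o)
print([a for a in dir(robot) if a[0]!='_'])
for n in ['side','top','wrist']:
    p=get_image(n); save(n+'0',p['img']); print(n,p.keys()); print(p['K']); print(p.get('cam_to_world',p.get('tool_from_camera')))
    for t in ['cap_left','rack','ref_plate','blank_plate','reader_head','meter','cleaner','pad_roll','driver','block_a']:
        print(t,[(np.round(r['at']),round(r['confidence'],2)) for r in recognise(p,t)])
E
```

```text
pics
{'clock': 0.0, 'qpos': array([ 1.29301038e+00,  4.23847489e-01,  1.63068126e+00,  3.53845439e-05,
        1.08858364e+00, -1.90137509e-02]), 'dq': array([ 0.0007354 ,  0.00057753,  0.00071983, -0.00014671,  0.00081176,
        0.00031491]), 'effort': array([ 2.92466539e-03, -5.57382417e+01, -2.81735963e+01,  1.05527452e-04,
        7.28834333e-03,  1.58744932e-06]), 'tcp_pos': array([159.76705529, 603.70162147, 244.54494894]), 'tool_rot': array([ 2.48881439e+00,  1.91569391e+00, -1.94776012e-03]), 'force': array([0.79204236, 0.30223376, 1.2314742 ]), 'moment': array([ 0.02632729, -0.04610681,  0.06266869]), 'grip_width': 1.0020883634194941}
['PlanningError', 'close_job', 'get_obs', 'tips_ahead']
side dict_keys(['img', 'K', 'cam_to_world', 'shot'])
[[417.0394709    0.         318.6358433 ]
 [  0.         417.0394709  193.96596749]
 [  0.           0.           1.        ]]
[[-9.17409805e-01  2.97600744e-01 -2.64183738e-01  1.77394870e+02]
 [-3.97943380e-01 -6.87019101e-01  6.07985050e-01  7.89035983e+02]
 [-5.62470658e-04  6.62901616e-01  7.48706305e-01  1.08244407e+03]
 [ 0.0000
[... 1351 characters left out ...]
driver [(array([349., 247.]), 0.53)]
block_a [(array([343., 197.]), 0.63), (array([320., 173.]), 0.45)]
wrist dict_keys(['img', 'K', 'tool_from_camera', 'shot'])
[[329.83152358   0.         316.40931305]
 [  0.         329.83152358 198.71675658]
 [  0.           0.           1.        ]]
[[ 9.99999871e-01 -4.51577375e-04 -2.33064629e-04 -6.05538186e-01]
 [-4.96474840e-04 -9.66013994e-01 -2.58489296e-01 -6.51392165e+01]
 [-1.08415775e-04  2.58489378e-01 -9.66014094e-01 -1.29011160e+02]
 [ 0.00000000e+00  0.00000000e+00  0.00000000e+00  1.00000000e+00]]
cap_left []
rack []
ref_plate []
blank_plate []
reader_head []
meter []
cleaner []
pad_roll [(array([234., 339.]), 0.75)]
driver []
block_a []
```

View pics/side0.png

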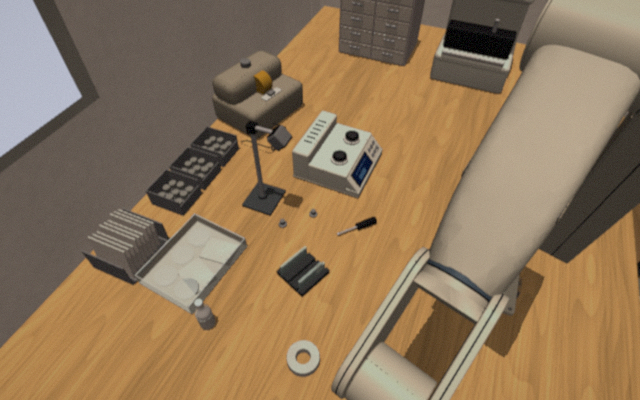

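View pics/top0.png

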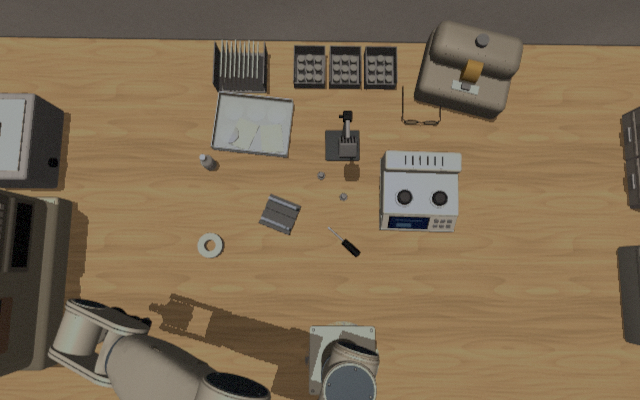

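View pics/wrist0.png

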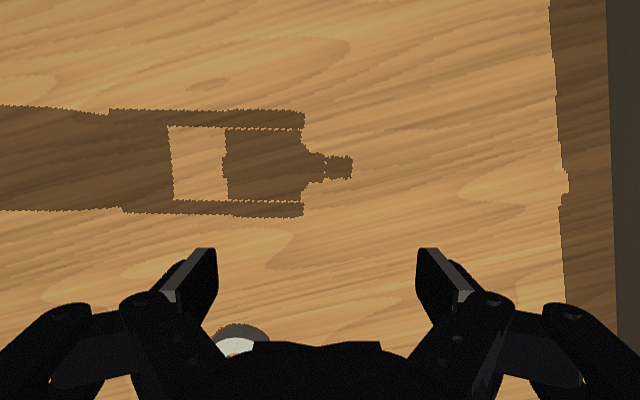

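The side view shows the rack at about (300,272), the meter at (338,154), the reader at (270,165), and two blocks at (282,223) and (312,212). The driver is at (357,226), the bottle at (205,315) and the roll at (303,357). The arm doesn't cover any of them.

The moves can't tilt the tool, so the plate has to be tipped by regrasping. Next I'll get positions.

Run:
```python
from h import *
p=get_image('top'); s=get_image('side')
def big(n,p,x0,y0,x1,y1,f):
    save(n,cv2.resize(p['img'][y0:y1,x0:x1],None,fx=f,fy=f,interpolation=cv2.INTER_CUBIC))
big('topz',p,190,130,470,260,2.85)
big('sidez',s,230,110,390,300,3.1)
for n,uv,z in [('rack',(280,213),20),('capL',(404,197),109),('capR',(440,198),109),('roll',(210,245),28),('drv',(344,241),8),('blk1',(321,174),22),('blk2',(343,196),22),('cleaner',(206,161),70),('readerbase',(342,145),12)]:
    print(n,atz(p,uv,z).round())
for n,uv,z in [('rack',(302,271),20),('capL',(340,156),109),('capR',(352,137),109),('roll',(303,357),28),('blk1',(282,223),22),('blk2',(312,212),22)]:
    print('s',n,atz(s,uv,z).round())
```

```text
rack [481. 213.  20.]
capL [ 527. -194.  109.]
capR [ 525. -311.  109.]
roll [370. 444.  28.]
drv [389.  -6.   8.]
blk1 [617.  75.  22.]
blk2 [541.  -1.  22.]
cleaner [648. 460.  70.]
readerbase [723.   2.  12.]
s rack [477. 222.  20.]
s capL [ 523. -188.  109.]
s capR [ 520. -296.  109.]
s roll [368. 450.  28.]
s blk1 [610.  88.  22.]
s blk2 [540.   9.  22.]
```

View pics/topz.png

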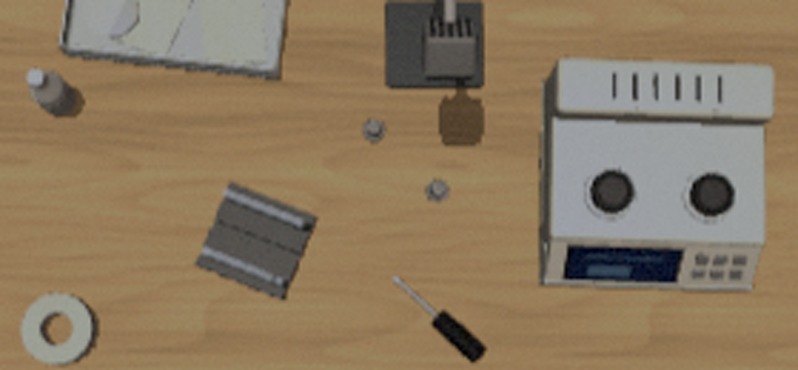

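View pics/sidez.png

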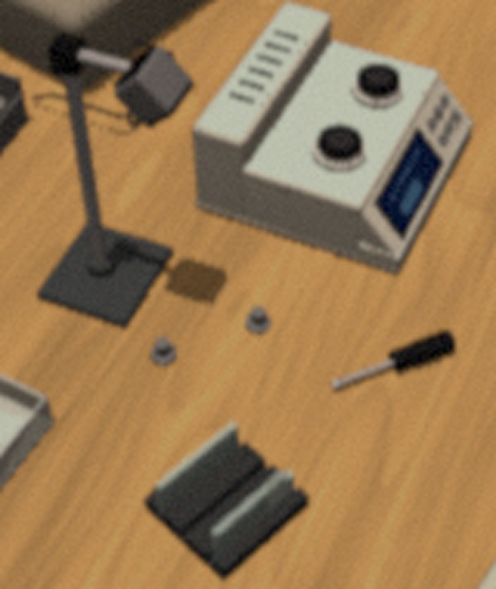

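```bash
cat >> h.py <<'E'
def delta(target,yawz=None):
    o=robot.get_obs(); T=toolT(o); return (T[:3,:3].T@(np.array(target,float)-T[:3,3]))
E
python3 - <<'E'
from h import *
T=toolT(robot.get_obs()); print(T.round(3)); print(delta([430,220,330]))
E
```

```text
[[ 2.56000e-01  9.67000e-01  0.00000e+00  1.59926e+02]
 [ 9.67000e-01 -2.56000e-01  0.00000e+00  6.04182e+02]
 [ 0.00000e+00  0.00000e+00 -1.00000e+00  2.45339e+02]
 [ 0.00000e+00  0.00000e+00  0.00000e+00  1.00000e+00]]
[-302.27455665  359.39569575  -84.66242466]
```

Emit:
{"op": "jog_arm", "data": {
  "moves": [
    [-1,-45,54,-13,0],
    [-1,-90,108,-26,0],
    [-1,-135,162,-39,0],
    [-1,-180,216,-52,0],
    [-1,-225,270,-65,0],
    [-1,-270,324,-78,0],
    [-1,-302,359,-85,0],
    [-1,-302,359,-85,0],
    [-1,-302,359,-85,0],
    [-1,-302,359,-85,0],
    [-1,-302,359,-85,0],
    [-1,-302,359,-85,0]
  ]
}}

```text
clock: 2.95
tcp_pos: [429.8, 220.0, 330.4]
tool_rot: [-2.491, -1.914, -0.0]
force: [0.1, 0.4, -0.2]
grip_width: 0.998
```

Run:
```python
from h import *
o=robot.get_obs(); print(o['tcp_pos'],o['clock'],abs(o['dq']).max())
p=get_image('wrist'); save('w1',p['img']); np.save('w1T.npy',toolT(o)@p['tool_from_camera'])
for t in ['rack','ref_plate','blank_plate','block_a','label','driver']:
    print(t,[(np.round(r['at']),round(r['confidence'],2)) for r in recognise(p,t)])
```

```text
[429.78781933 220.0161422  330.3581527 ] 2.95 0.03372308700794023
rack [(array([323., 193.]), 0.92), (array([321., 226.]), 0.74)]
ref_plate [(array([327., 173.]), 0.63)]
blank_plate [(array([322., 225.]), 0.93)]
block_a []
label [(array([ 10., 322.]), 0.17)]
driver [(array([130., 164.]), 0.65), (array([325., 173.]), 0.65)]
```

View pics/w1.png

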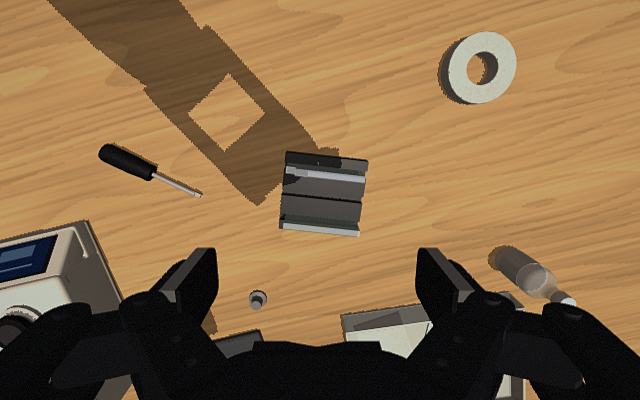

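Run:
```python
from h import *
im=cv2.imread('pics/w1.png')[140:245,265:385]
cv2.imwrite('pics/w1z.png',cv2.resize(im,None,fx=6.5,fy=5.7,interpolation=cv2.INTER_CUBIC))
```

```text
(no output)
```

View pics/w1z.png

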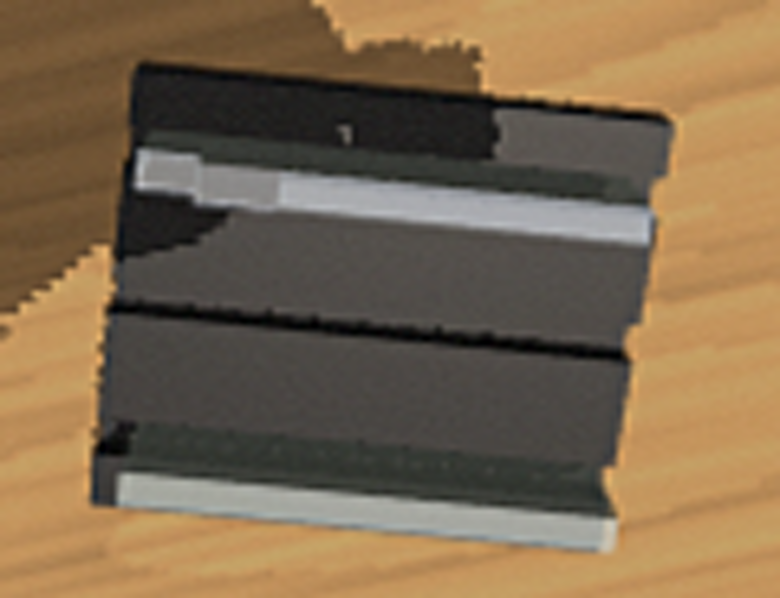

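Run:
```python
from h import *
C=np.load('w1T.npy'); p={'K':get_image('wrist')['K']}
z=lambda x,y:(265+x/6.5,140+y/5.7)
P=lambda x,y,h:atz(p,z(x,y),h,C)[:2]
q=[P(653,207,56),P(648,243,56),P(280,178,56),P(278,208,56),P(200,165,56),P(197,205,56)]
print('ref',np.round(q,1))
b=[P(118,473,56),P(615,517,56),P(613,550,56),P(118,507,56)]
print('blank',np.round(b,1))
# rack corners top z=20
r=[P(138,68,20),P(672,118,20),P(95,503,20)]
print('rack',np.round(r,1))
d=np.array(q[0])+q[1]-q[4]-q[5]; print('ref len',np.hypot(*d)/2,'(88) ang',np.degrees(np.arctan2(d[1],d[0])))
e=np.array(b[1])-b[0];print(np.hypot(*e),np.degrees(np.arctan2(e[1],e[0])))
bc=np.mean(b,0);print('blank c',bc, 'sep dir')
rc=(np.array(q[0])+q[1])/2; u=-d/np.hypot(*d); print('ref c',rc+u*50)
print('sep',np.array(bc)-(rc+u*50), np.hypot(*(bc-(rc+u*50))))
e=np.array(r[1])-r[0];print('rack',np.hypot(*e),np.degrees(np.arctan2(e[1],e[0])))
```

```text
ref [[458.8 275. ]
 [466.4 272.3]
 [434.3 207.7]
 [440.6 205.6]
 [427.6 193.7]
 [436.  190.8]]
blank [[491.3 158.8]
 [527.  251.8]
 [534.8 249.6]
 [499.1 156.5]]
rack [[407.8 183.9]
 [447.3 286.9]
 [508.7 144.8]]
ref len 86.99310010653485 (88) ang 69.24270976788424
99.66710823257164 68.98491830782547
blank c [513.06171178 204.15792241] sep dir
ref c [444.90606758 226.8584912 ]
sep [ 68.1556442  -22.70056879] 71.83667350082753
rack 110.24867817832848 68.99919905890438
```

Emit:
{"op": "jog_arm", "data": {
  "moves": [
    [1,-45,15,0,0],
    [1,-90,31,0,0],
    [1,-135,46,0,0],
    [1,-180,62,0,0],
    [1,-225,78,0,0],
    [1,-270,93,0,0],
    [1,-315,108,0,0],
    [1,-360,124,0,0],
    [1,-405,140,0,0],
    [1,-446,154,0,0],
    [1,-446,154,0,0],
    [1,-446,154,0,0],
    [1,-446,154,0,0]
  ]
}}

```text
clock: 4.65
tcp_pos: [464.2, -249.2, 330.1]
tool_rot: [-2.488, -1.916, 0.0]
force: [0.3, 0.5, 1.0]
grip_width: 0.0
```

Run:
```python
from h import *
o=robot.get_obs(); print(o['tcp_pos'],o['clock'],abs(o['dq']).max(),o['grip_width'])
p=get_image('wrist'); save('w2',p['img']); C=toolT(o)@p['tool_from_camera'];np.save('w2T.npy',C)
for t in ['cap_left_top','reader_head','meter']:
  for r in recognise(p,t): print(t,np.round(r['at']),round(r['confidence'],2), atz(p,r['at'],110,C).round(1))
```

```text
[ 464.24896722 -249.22816081  330.052499  ] 4.65 0.01590677630841299 0.00033716821351391173
cap_left_top [378. 214.] 0.7 [ 526.  -195.4  110. ]
reader_head [376. 213.] 0.64 [ 523.8 -197.6  110. ]
meter [341. 203.] 0.75 [ 502.6 -231.8  110. ]
meter [471.  41.] 0.24 [376.3 -71.5 110. ]
```

View pics/w2.png

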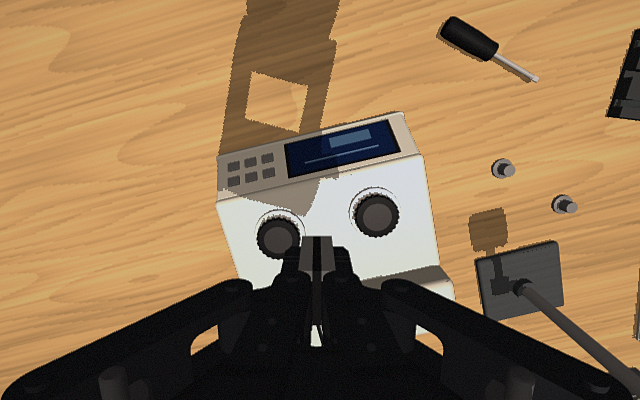

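Run:
```python
from h import *
C=np.load('w2T.npy'); p=get_image('wrist')
for uv in [(377,214.5),(279,238)]:
    a=atz(p,uv,110,C); print(a, delta([a[0],a[1],130]))
```

```text
[ 525.96541447 -196.39231282  110.        ] [ 66.7323317   45.88128782 200.52498317]
[ 524.98275656 -309.43579895  110.        ] [-42.84134704  73.69143416 200.53270747]
```

Emit:
{"op": "jog_arm", "data": {
  "moves": [
    [1,22,15,40,0],
    [1,44,30,80,0],
    [1,67,46,120,0],
    [1,67,46,160,0],
    [1,67,46,190,0],
    [1,67,46,200,0],
    [1,67,46,204,0],
    [1,67,46,207,0],
    [1,67,46,210,0],
    [1,67,46,212,0],
    [1,67,46,212,0],
    [1,67,46,212,0]
  ]
}}

```text
clock: 6.1
tcp_pos: [527.0, -197.6, 119.9]
tool_rot: [2.488, 1.914, 0.002]
force: [-0.4, 1.7, 5.8]
grip_width: -0.001
```

Emit:
{"op": "jog_arm", "data": {
  "moves": [
    [1,0,0,1,0],
    [1,0,0,2,0],
    [1,0,0,2,0],
    [1,0,0,2,0]
  ]
}}

```text
clock: 6.5
tcp_pos: [527.0, -197.6, 118.0]
tool_rot: [2.488, 1.915, 0.002]
force: [-1.0, 0.6, 8.8]
grip_width: -0.005
```

Emit:
{"op": "jog_arm", "data": {
  "moves": [
    [1,0,0,1,0],
    [1,0,0,2,0],
    [1,0,0,2,0],
    [1,0,0,2,0]
  ]
}}

```text
clock: 6.9
tcp_pos: [527.0, -197.7, 117.8]
tool_rot: [2.488, 1.914, 0.003]
force: [-6.7, 3.5, 26.7]
grip_width: -0.001
```

Emit:
{"op": "jog_arm", "data": {
  "moves": [
    [1,0,0,-10,0],
    [1,0,0,-22,0],
    [1,-30,8,-22,0],
    [1,-70,18,-22,0],
    [1,-109,28,-22,0],
    [1,-109,28,-22,0],
    [1,-109,28,-14,0],
    [1,-109,28,-8,0],
    [1,-109,28,-5,0],
    [1,-109,28,-3,0],
    [1,-109,28,-1,0],
    [1,-109,28,0,0],
    [1,-109,28,0,0],
    [1,-109,28,0,0]
  ]
}}

```text
clock: 8.3
tcp_pos: [525.4, -309.3, 117.8]
tool_rot: [2.487, 1.918, -0.001]
force: [-11.4, 1.7, 32.0]
grip_width: 0.001
```

Emit:
{"op": "jog_arm", "data": {
  "moves": [
    [1,0,0,-30,0],
    [1,0,0,-80,0],
    [1,30,-20,-130,0],
    [1,60,-40,-180,0],
    [1,90,-60,-215,0],
    [1,90,-60,-215,0],
    [1,90,-60,-215,0],
    [1,90,-60,-215,0]
  ]
}}

```text
clock: 9.1
tcp_pos: [490.1, -206.4, 328.8]
tool_rot: [-2.488, -1.918, 0.0]
force: [0.6, 0.0, -0.3]
grip_width: 0.004
```

Run:
```python
from h import *
o=robot.get_obs(); print(o['tcp_pos'],o['clock'],o['qpos'].round(2))
p=get_image('wrist'); C=toolT(o)@p['tool_from_camera'];np.save('w3T.npy',C)
s=get_image('side');t=get_image('top'); save('s3',s['img'])
save('w3',p['img'])
save('t3z',cv2.resize(t['img'][100:180,310:390],None,fx=7,fy=7,interpolation=cv2.INTER_CUBIC))
save('s3z',cv2.resize(s['img'][110:220,235:315],None,fx=5.4,fy=5.4,interpolation=cv2.INTER_CUBIC))
save('s3c',cv2.resize(s['img'][110:200,290:390],None,fx=6,fy=6,interpolation=cv2.INTER_CUBIC))
```

```text
[ 490.10310929 -206.43201547  328.77819347] 9.1 [-0.42  0.19  1.75 -0.    1.2  -1.73]
```

View pics/w3.png

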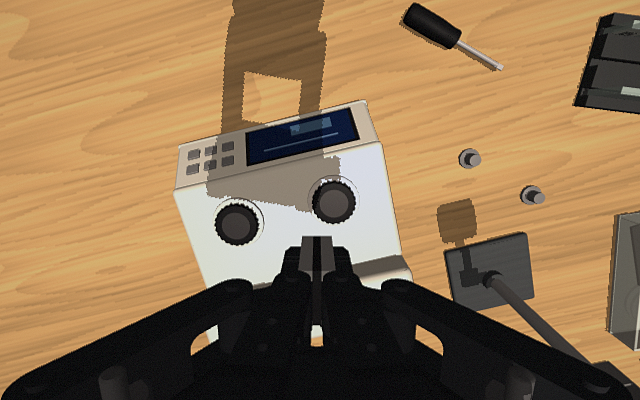

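View pics/t3z.png

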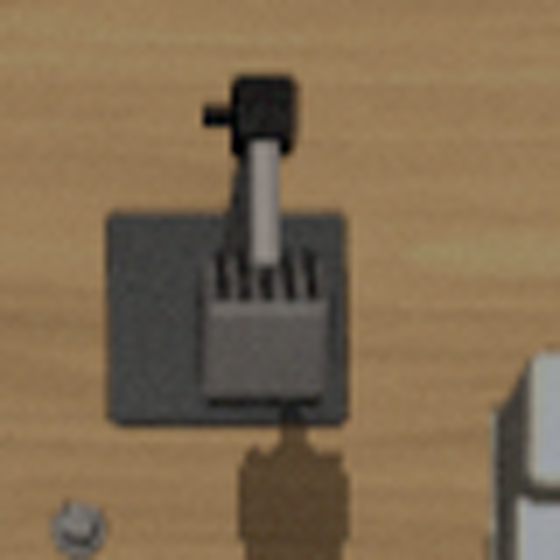

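View pics/s3z.png

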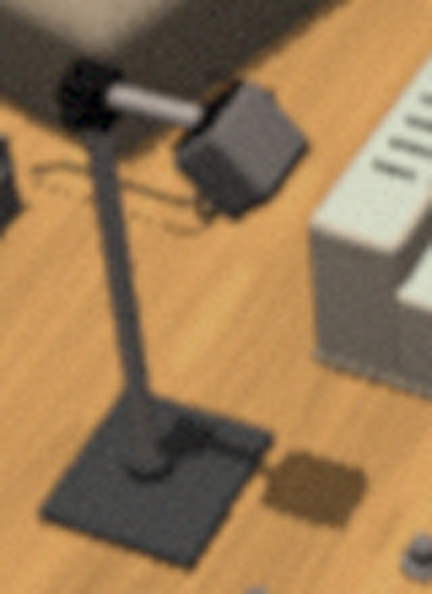

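View pics/s3c.png

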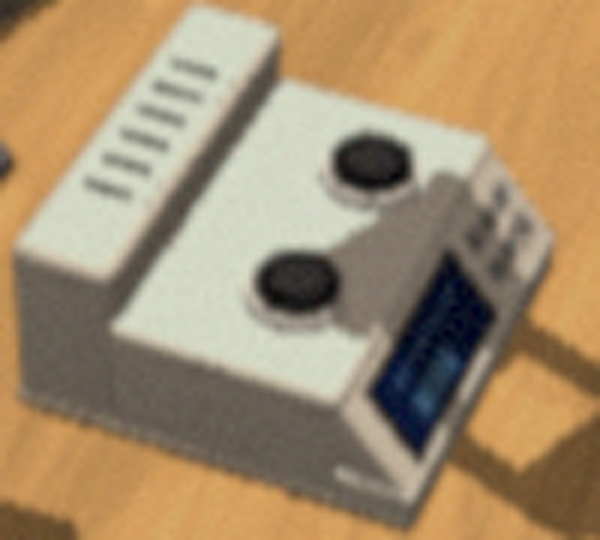

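Run:
```python
from h import *
t=get_image('top');s=get_image('side');w=get_image('wrist');C=np.load('w3T.npy')
f=lambda x,y:(310+x/7,100+y/7)
print('edge',atz(t,f(266,400),300), 'L',atz(t,f(206,400),300),'R',atz(t,f(325,402),300))
print('backedge',atz(t,f(268,299),333))
print('clamp',atz(t,f(264,113),330))
print('col base w',atz(w,(490,281),12,C)); 
b=[(445,250),(527,232),(535,297),(455,308)]
print('base',np.round([atz(w,x,12,C)[:2] for x in b],0))
g=lambda x,y:(235+x/5.4,110+y/5.4)
print('clamp s',atz(s,g(90,100),330),'edge s L/R (240,215)-(305,145)',atz(s,g(240,215),285),atz(s,g(305,145),285))
print(s['cam_to_world'][:3,3])
```

```text
edge [612.19670706  -0.9887006  300.        ] L [611.91459221  23.48954585 300.        ] R [611.63940537 -25.07033068 300.        ]
backedge [6.45715156e+02 2.99494616e-01 3.33000000e+02]
clamp [723.68855004   1.81616837 330.        ]
col base w [731.74125419  -1.31300266  12.        ]
base [[665. -59.]
 [667.  60.]
 [776.  62.]
 [764. -59.]]
clamp s [712.27458994  28.05390262 330.        ] edge s L/R (240,215)-(305,145) [626.26595507  32.90756464 285.        ] [619.43000862 -30.5632952  285.        ]
[ 177.39486954  789.0359833  1082.44407351]
```

Emit:
{"op": "jog_arm", "data": {
  "moves": [
    [0,42,-15,0,-0.13],
    [0,84,-31,0,-0.26],
    [0,126,-46,0,-0.39],
    [0,168,-62,0,-0.52],
    [0,210,-77,0,-0.65],
    [0,252,-92,0,-0.78],
    [0,294,-108,20,-0.91],
    [0,336,-123,60,-1.04],
    [0,378,-138,100,-1.17],
    [0,417,-153,140,-1.3],
    [0,417,-153,160,-1.43],
    [0,417,-153,180,-1.466],
    [0,417,-153,180,-1.466],
    [0,417,-153,180,-1.466],
    [0,417,-153,180,-1.466]
  ]
}}

```text
clock: 10.9
tcp_pos: [450.1, 234.7, 150.5]
tool_rot: [0.571, 3.088, 0.002]
force: [0.9, 0.2, -0.2]
grip_width: 0.498
```

Run:
```python
from h import *
o=robot.get_obs(); print(o['tcp_pos'],o['clock'],o['qpos'].round(2),o['grip_width'],toolT(o)[:3,:3].round(3))
p=get_image('wrist'); C=toolT(o)@p['tool_from_camera'];np.save('w4T.npy',C);save('w4',p['img'])
u=np.array([-.355,-.935,0]);c=np.array([444.9,226.9,0]);y=np.array([.935,-.355,0])
im=p['img'].copy()
for a,b,h in [(-50,4,56),(-50,-4,56),(38,4,56),(38,-4,56),(50,4,46),(50,-4,46)]:
    q=proj(p,c+u*a+y*b+[0,0,h],C)[0]; cv2.circle(im,tuple(int(round(v)) for v in q),2,(255,0,0),-1)
save('w4a',im); print(delta([448.5,236.2,42]))
```

```text
[450.10842329 234.74032437 150.48394487] 10.9 [ 0.46  0.39  1.95 -0.    0.79 -2.32] 0.49830309077143065 [[-0.934  0.357  0.002]
 [ 0.357  0.934  0.001]
 [-0.001  0.001 -1.   ]]
[  2.29275114   0.49425413 108.70932802]
```

View pics/w4a.png

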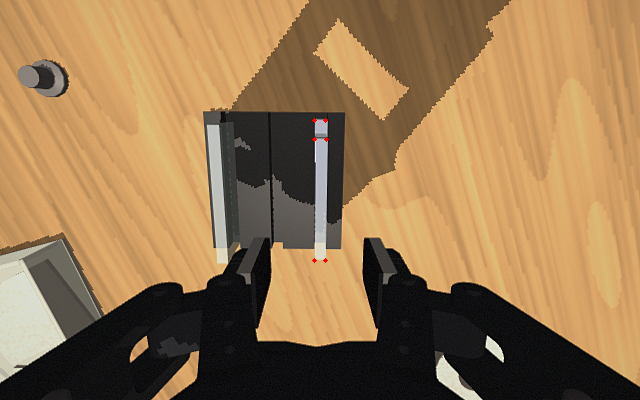

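Emit:
{"op": "jog_arm", "data": {
  "grip_force": 50,
  "moves": [
    [0,2,0,30,0],
    [0,2,0,60,0],
    [0,2,0,90,0],
    [0,2,0,105,0],
    [0,2,0,108,0],
    [0,2,0,108,0],
    [1,2,0,108,0],
    [1,2,0,108,0],
    [1,2,0,108,0],
    [1,2,0,108,0],
    [1,2,0,108,0],
    [1,2,0,108,0]
  ]
}}

```text
clock: 12.15
tcp_pos: [447.9, 235.9, 42.6]
tool_rot: [0.568, 3.088, 0.002]
force: [-0.9, -0.6, 5.0]
grip_width: 0.083
```

Emit:
{"op": "jog_arm", "data": {
  "moves": [
    [1,0,0,-20,0],
    [1,0,0,-45,0],
    [1,0,0,-75,0],
    [1,0,0,-100,0],
    [1,0,0,-100,0],
    [1,0,0,-100,0],
    [1,0,0,-100,0]
  ]
}}

```text
clock: 12.85
tcp_pos: [446.5, 235.3, 140.6]
tool_rot: [-0.568, -3.089, 0.001]
force: [-0.5, 0.1, -1.1]
grip_width: 0.087
```

Run:
```python
from h import *
o=robot.get_obs(); print(o['tcp_pos'],o['clock'],o['grip_width'])
p=get_image('wrist'); save('w5',p['img'])
```

```text
[446.4784902  235.26782284 140.55260637] 12.85 0.08679579176615708
```

View pics/w5.png

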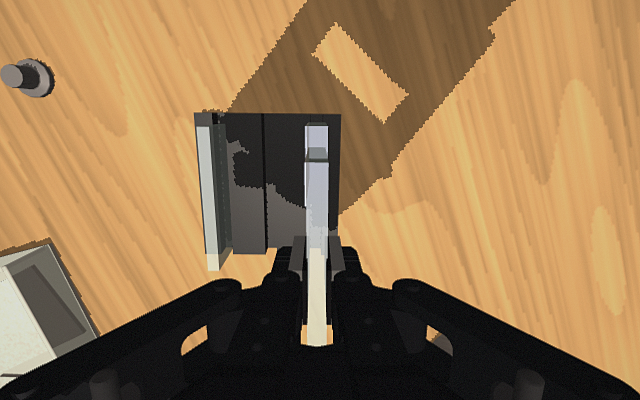

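Emit:
{"op": "jog_arm", "data": {
  "moves": [
    [1,-8,26,0,0.13],
    [1,-15,52,0,0.26],
    [1,-23,78,0,0.39],
    [1,-30,104,0,0.52],
    [1,-38,131,0,0.65],
    [1,-38,131,0,0.8],
    [1,-38,131,0,0.95],
    [1,-38,131,20,1.08],
    [1,-38,131,50,1.206],
    [1,-38,131,80,1.206],
    [1,-38,131,92,1.206],
    [1,-38,131,98,1.206],
    [1,-38,131,101,1.206],
    [1,-38,131,101,1.206],
    [1,-38,131,101,1.206],
    [1,-38,131,101,1.206]
  ]
}}

```text
clock: 14.5
tcp_pos: [529.9, 344.9, 41.4]
tool_rot: [2.22, 2.223, 0.003]
force: [0.8, 0.1, -1.8]
grip_width: 0.085
```

Emit:
{"op": "jog_arm", "data": {
  "moves": [
    [1,0,0,2,0],
    [1,0,0,4,0],
    [1,0,0,4.5,0],
    [1,0,0,4.5,0],
    [1,0,0,4.5,0]
  ]
}}

```text
clock: 15.0
tcp_pos: [529.6, 344.7, 36.6]
tool_rot: [2.22, 2.223, 0.001]
force: [-0.8, -0.2, 6.1]
grip_width: 0.085
```

Emit:
{"op": "jog_arm", "data": {
  "moves": [
    [1,0,0,-0.5,0],
    [0.7,0,0,-0.5,0],
    [0.6,0,0,-0.5,0],
    [0.4,0,0,-0.5,0],
    [0.2,0,0,-0.5,0],
    [0.2,0,0,-0.5,0]
  ]
}}

```text
clock: 15.6
tcp_pos: [529.2, 344.5, 36.2]
tool_rot: [-2.22, -2.223, 0.0]
force: [0.2, -0.2, -0.0]
grip_width: 0.4
```

Run:
```python
from h import *
o=robot.get_obs(); print(o['tcp_pos'],o['clock'],o['grip_width'])
p=get_image('wrist'); save('w6',p['img'])
```

```text
[529.2316416  344.49166874  36.21674964] 15.6 0.4004970650152008
```

View pics/w6.png

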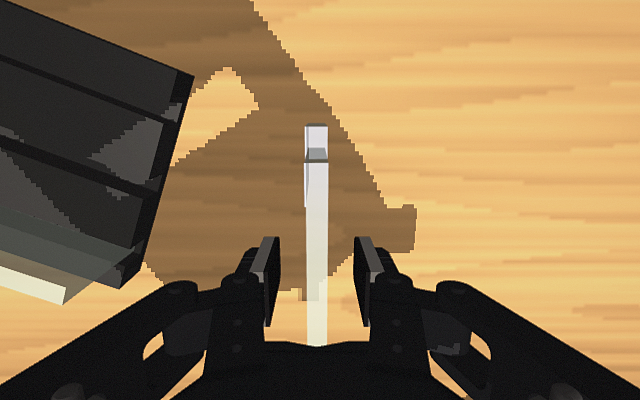

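Emit:
{"op": "jog_arm", "data": {
  "moves": [
    [0.2,0,0,-20,0],
    [0.2,0,0,-50,0],
    [0.2,0,0,-60,0],
    [1,-18,0,-60,0],
    [1,-36,0,-60,0],
    [1,-36,0,-60,0],
    [1,-36,0,-35,0],
    [1,-36,0,-15,0],
    [1,-36,0,-13,0],
    [1,-30,0,-13,0],
    [1,-24,0,-13,0],
    [1,-18,0,-13,0],
    [1,-12,0,-13,0],
    [1,-6,0,-13,0],
    [1,0,0,-13,0],
    [1,6,0,-13,0],
    [1,6,0,-13,0],
    [1,6,0,-13,0]
  ]
}}

```text
clock: 17.45
tcp_pos: [529.1, 350.6, 49.2]
tool_rot: [-2.22, -2.223, 0.0]
force: [-0.4, -0.2, 0.5]
grip_width: -0.001
```

Run:
```python
from h import *
o=robot.get_obs(); print(o['tcp_pos'],o['clock'],o['grip_width'])
p=get_image('wrist'); save('w7',p['img'])
```

```text
[529.11835959 350.60991995  49.24676016] 17.45 -0.0014647013206971554
```

View pics/w7.png

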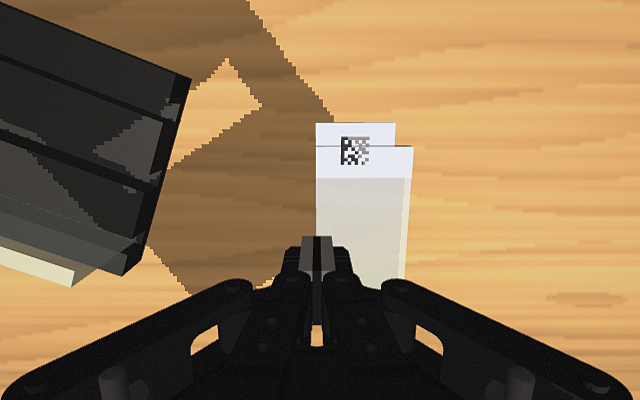

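Run:
```python
from h import *
o=robot.get_obs();p=get_image('wrist'); C=toolT(o)@p['tool_from_camera']
for n,uv,z in [('label',(355,151),8),('endL',(316,123),8),('endR',(395,123),8),('notch in',(395,147),8),('notchR',(414,147),8),('Redge',(404,275),8),('Ledge',(316,235),8)]:
    print(n,atz(p,uv,z,C).round(1))
```

```text
label [483.9 369.6   8. ]
endL [469.9 349.5   8. ]
endR [469.9 389.3   8. ]
notch in [481.9 390.    8. ]
notchR [481.8 399.8   8. ]
Redge [554.3 399.7   8. ]
Ledge [530.1 349.6   8. ]
```

Emit:
{"op": "jog_arm", "data": {
  "grip_force": 30,
  "moves": [
    [-1,0,0,-30,0],
    [-1,12,0,-45,0],
    [-1,24,0,-45,0],
    [-1,24,1,-45,0],
    [-1,24,1,-45,0],
    [-1,24,1,-45,0],
    [-1,24,1,-20,0],
    [-1,24,1,10,0],
    [-1,24,1,28,0],
    [-1,24,1,34,0],
    [-1,24,1,37,0],
    [-1,24,1,37,0],
    [-1,24,1,37,0]
  ]
}}

```text
clock: 18.85
tcp_pos: [530.9, 374.9, 13.4]
tool_rot: [2.22, 2.223, 0.003]
force: [-0.7, 0.3, 0.5]
grip_width: 0.999
```

Run:
```python
from h import *
o=robot.get_obs(); print(o['tcp_pos'],o['clock'],o['grip_width'],o['force'])
p=get_image('wrist'); save('w8',p['img'])
```

```text
[530.92832528 374.94689907  13.36800152] 18.85 0.9994539591740882 [-0.7233538   0.25682057  0.54166386]
```

View pics/w8.png

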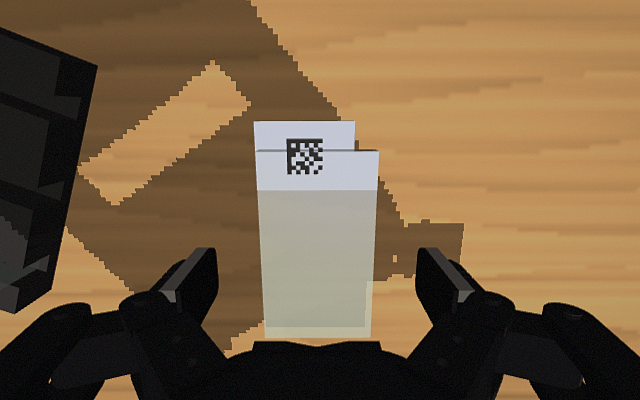

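Emit:
{"op": "jog_arm", "data": {
  "moves": [
    [-0.4,0,0,-1,0],
    [0,0,0,-1,0],
    [1,0,0,-1,0],
    [1,0,0,-1,0],
    [1,0,0,-1,0],
    [1,0,0,-1,0],
    [1,0,0,-1,0]
  ]
}}

```text
clock: 19.6
tcp_pos: [530.5, 374.7, 14.1]
tool_rot: [2.22, 2.223, 0.001]
force: [-1.4, -1.5, 4.9]
grip_width: 0.568
```

Emit:
{"op": "jog_arm", "data": {
  "moves": [
    [1,0,0,-10,0],
    [1,0,0,-30,0],
    [1,0,0,-60,0],
    [1,0,0,-100,0],
    [1,0,0,-150,0],
    [1,0,0,-150,0],
    [1,0,0,-150,0]
  ]
}}

```text
clock: 20.3
tcp_pos: [530.8, 374.9, 165.3]
tool_rot: [2.22, 2.222, 0.005]
force: [-0.3, 0.2, -1.4]
grip_width: 0.571
```

Run:
```python
from h import *
o=robot.get_obs(); print(o['tcp_pos'],o['clock'],o['grip_width'],o['force'])
p=get_image('wrist'); save('w9',p['img']); s=get_image('side')
uv=proj(s,o['tcp_pos'])[0]; print(uv)
u,v=int(uv[0]),int(uv[1])
save('s9',cv2.resize(s['img'][max(v-60,0):v+60,u-80:u+80],None,fx=4.9,fy=4.9,interpolation=cv2.INTER_CUBIC))
```

```text
[530.83747762 374.94330146 165.33215509] 20.3 0.5711256132633619 [-0.29748484  0.21653514 -1.44844246]
[254.38922023 282.19342584]
```

View pics/w9.png

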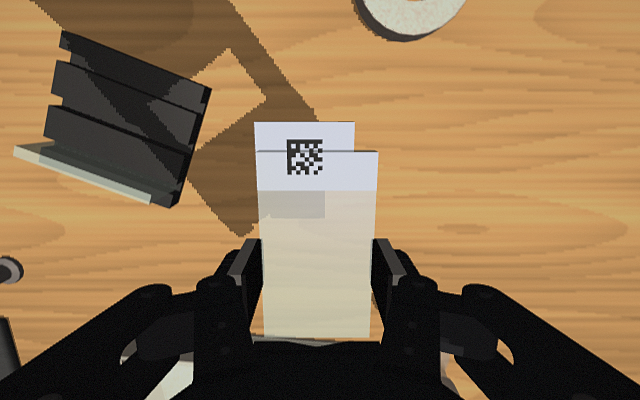

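View pics/s9.png

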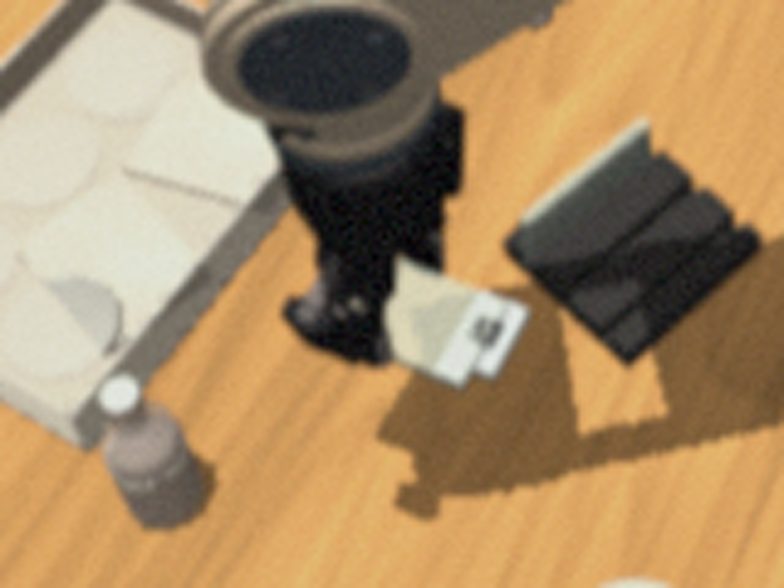

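Run:
```python
from h import *
C=np.load('w3T.npy');p={'K':get_image('wrist')['K']}
for n,uv,z in [('slope/deck corner',(381,143),88),('rear corner deck',(402,262),88),('front top L',(368,101),70),('mid edge',(392,200),88),('base edge',(412,280),0),('rearpart top L',(411,273),130)]:
    print(n,atz(p,uv,z,C).round(1))
```

```text
slope/deck corner [ 478.8 -129.9   88. ]
rear corner deck [ 626.7 -134.5   88. ]
front top L [ 431.7 -131.5   70. ]
mid edge [ 546.4 -130.9   88. ]
base edge [ 707.8 -112.1    0. ]
rearpart top L [ 619.4 -133.8  130. ]
```

Emit:
{"op": "jog_arm", "data": {
  "moves": [
    [1,-45,-12,0,0],
    [1,-90,-24,0,0],
    [1,-135,-36,0,0.1],
    [1,-180,-48,0,0.23],
    [1,-225,-60,0,0.36],
    [1,-270,-72,0,0.49],
    [1,-315,-80,0,0.62],
    [1,-360,-80,0,0.75],
    [1,-400,-70,0,0.88],
    [1,-440,-50,0,1.01],
    [1,-475,-31,0,1.14],
    [1,-475,-31,0,1.27],
    [1,-475,-31,0,1.4],
    [1,-475,-31,0,1.53],
    [1,-475,-31,0,1.571],
    [1,-475,-31,0,1.571],
    [1,-475,-31,0,1.571]
  ]
}}

```text
clock: 22.15
tcp_pos: [499.1, -100.4, 162.3]
tool_rot: [-3.141, -0.004, 0.003]
force: [-0.4, -0.2, -1.2]
grip_width: 0.575
```

Emit:
{"op": "jog_arm", "data": {
  "moves": [
    [1,8,2,15,0],
    [1,16,4,35,0],
    [1,16,4,50,0],
    [1,16,4,54,0],
    [1,16,4,54,0],
    [1,16,4,54,0]
  ]
}}

```text
clock: 22.75
tcp_pos: [515.9, -104.5, 109.7]
tool_rot: [3.142, 0.002, 0.0]
force: [-1.3, 0.3, -0.6]
grip_width: 0.573
```

Run:
```python
from h import *
o=robot.get_obs(); print(o['tcp_pos'],o['clock'],o['grip_width'],o['force'])
p=get_image('wrist'); save('w10',p['img']); s=get_image('side')
uv=proj(s,o['tcp_pos'])[0]; print(uv)
u,v=int(uv[0]),int(uv[1])
save('s10',cv2.resize(s['img'][max(v-60,0):v+60,u-80:u+80],None,fx=4.9,fy=4.9,interpolation=cv2.INTER_CUBIC))
```

```text
[ 515.93121816 -104.49310951  109.69547494] 22.75 0.5725497920467097 [-1.29078421  0.30631796 -0.5544817 ]
[332.59176148 172.58264106]
```

View pics/w10.png

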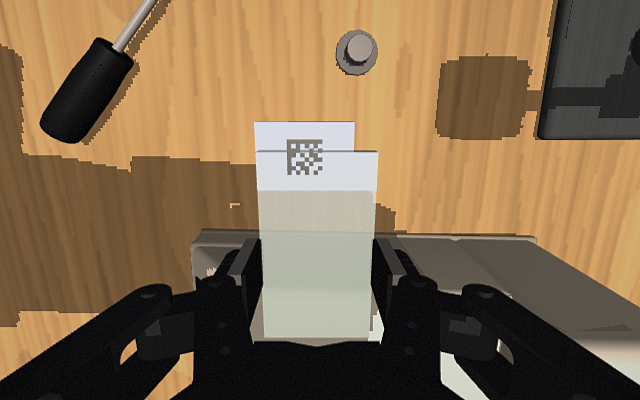

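View pics/s10.png

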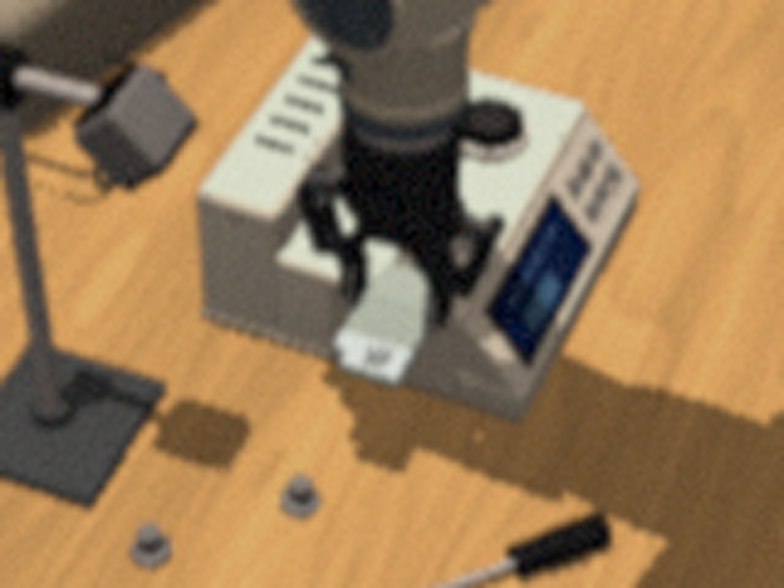

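Emit:
{"op": "jog_arm", "data": {
  "moves": [
    [1,0,0,4,0],
    [1,0,0,7,0],
    [1,0,0,9,0],
    [1,0,0,11,0],
    [1,0,0,13,0],
    [1,0,0,15,0],
    [1,0,0,17,0],
    [1,0,0,17,0]
  ]
}}

```text
clock: 23.65
tcp_pos: [516.0, -103.8, 92.9]
tool_rot: [-3.141, -0.001, -0.001]
force: [-1.3, 6.1, 8.2]
grip_width: 0.569
```

Run:
```python
from h import *
o=robot.get_obs(); print(o['tcp_pos'],o['clock'],o['grip_width'],o['force'])
p=get_image('wrist'); save('w11',p['img'])
```

```text
[ 516.00340302 -103.83246067   92.8975757 ] 23.65 0.5694336840350661 [-1.32591625  6.11701058  8.18662618]
```

View pics/w11.png

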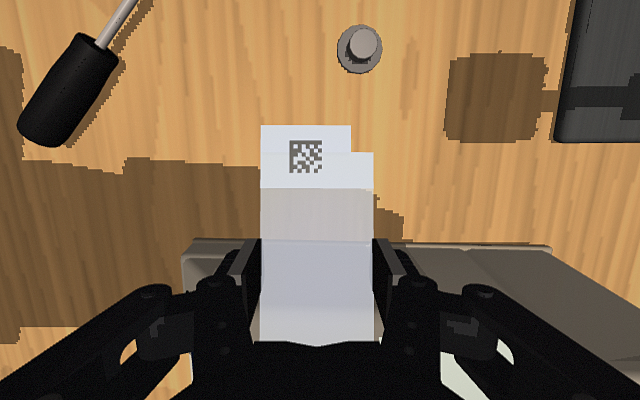

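Emit:
{"op": "jog_arm", "data": {
  "moves": [
    [1,0,0,2,0],
    [1,0,0,4,0],
    [1,0,0,6,0],
    [1,0,0,8,0],
    [1,0,0,10,0],
    [1,0,0,11,0],
    [1,0,0,11,0]
  ]
}}

```text
clock: 24.4
tcp_pos: [516.2, -104.2, 82.1]
tool_rot: [-3.141, -0.001, -0.001]
force: [-2.8, 4.1, 10.0]
grip_width: 0.572
```

Run:
```python
from h import *
o=robot.get_obs(); print(o['tcp_pos'],o['clock'],o['grip_width'],o['force'])
p=get_image('wrist'); save('w12',p['img'])
```

```text
[ 516.23181775 -104.19932513   82.14889439] 24.4 0.5718593018123752 [-2.83171368  4.14351113  9.97801924]
```

View pics/w12.png

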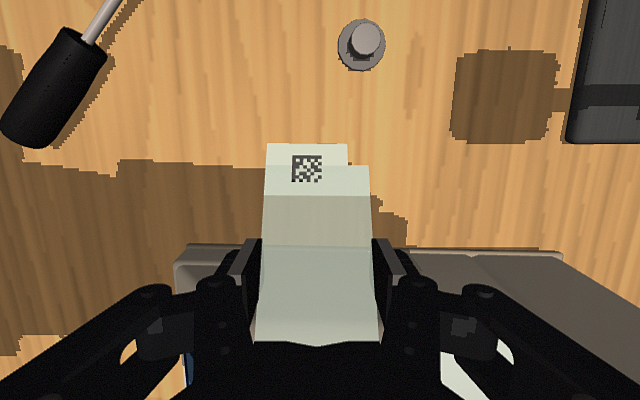

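```bash
cat > tilt.py <<'E'
from h import *
def tilt(pts,o,p):
    obj=np.array([[50,4,0],[50,4,40],[38,4,50],[22,4,0],[22,4,50],[36,4,20]],float)[:len(pts)]
    img=np.array(pts,float)
    ok,rv,tv=cv2.solvePnP(obj,img,p['K'],None,flags=cv2.SOLVEPNP_SQPNP)
    ok,rv,tv=cv2.solvePnP(obj,img,p['K'],None,rv,tv,True,flags=cv2.SOLVEPNP_ITERATIVE)
    e=cv2.projectPoints(obj,rv,tv,p['K'],None)[0][:,0]-img
    F=np.diag([1,-1,-1]); Rm=F@R.from_rotvec(rv[:,0]).as_matrix(); t=F@tv[:,0]
    C=toolT(o)@p['tool_from_camera']
    Rw=C[:3,:3]@Rm; tw=C[:3,:3]@t+C[:3,3]
    print('resid',np.abs(e).max().round(2)); print('x',Rw[:,0].round(3),'y',Rw[:,1].round(3),'elev of y',np.degrees(np.arcsin(Rw[2,1])).round(1))
    lab=Rw@[36,4,20]+tw; print('label',lab.round(1),'mid',(Rw@[0,4,25]+tw).round(1)); return Rw,lab
E
python3 - <<'E'
from tilt import *
o=robot.get_obs();p=get_image('wrist')
tilt([(267,144),(347,144),(370,166),(264.5,196),(371,196),(307,169)],o,p)
E
```

```text
resid 0.93
x [-0.007  0.802 -0.597] y [0.015 0.598 0.802] elev of y 53.3
label [511.7 -66.9  53.9] mid [517.  -95.8  75.3]
```

Emit:
{"op": "jog_arm", "data": {
  "moves": [
    [1,0,0,2,0],
    [1,0,0,4,0],
    [1,0,0,4.5,0],
    [1,0,0,4.5,0]
  ]
}}

```text
clock: 24.9
tcp_pos: [516.7, -104.2, 77.9]
tool_rot: [-3.141, -0.002, -0.003]
force: [-0.7, 3.9, 11.0]
grip_width: 0.572
```

Emit:
{"op": "jog_arm", "data": {
  "moves": [
    [1,0,0,-15,0],
    [1,0,0,-40,0],
    [1,0,0,-80,0],
    [1,0,0,-120,0],
    [1,0,0,-160,0],
    [1,0,0,-160,0],
    [1,0,0,-160,0]
  ]
}}

```text
clock: 25.6
tcp_pos: [516.1, -104.6, 237.5]
tool_rot: [3.141, 0.002, 0.003]
force: [0.3, 0.2, -2.9]
grip_width: 0.574
```

Run:
```python
from h import *
o=robot.get_obs(); print(o['tcp_pos'],o['clock'],o['grip_width'],o['force'])
p=get_image('wrist'); save('w13',p['img'])
```

```text
[ 516.07716086 -104.55801993  237.53131699] 25.6 0.5736308877953069 [ 0.27988787  0.20148006 -2.8945719 ]
```

View pics/w13.png

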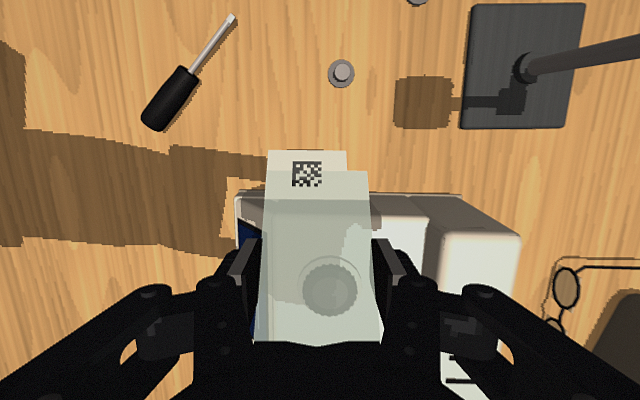

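Run:
```python
from tilt import *
o=robot.get_obs();p=get_image('wrist')
Rw,lab=tilt([(268,150),(346,150),(368,171),(265,199),(370,200),(307,174)],o,p)
T=toolT(o); print('label in tool',(T[:3,:3].T@(lab-T[:3,3])).round(1), 'grasp-label',np.linalg.norm(lab-(T[:3,3]-5*T[:3,2])))
```

```text
resid 0.46
x [-0.009  0.76  -0.65 ] y [0.026 0.65  0.759] elev of y 49.4
label [510.6 -70.  205.2] mid [515.9 -97.4 228.4]
label in tool [ -4.6 -34.4  31.1] grasp-label 50.11260105595867
```

Emit:
{"op": "jog_arm", "data": {
  "moves": [
    [1,0,0,-7,0.14],
    [1,0,0,-7,0.28],
    [1,0,0,-7,0.42],
    [1,0,0,-7,0.56],
    [1,0,0,-7,0.7],
    [1,0,0,-7,0.84],
    [1,0,0,-7,0.98],
    [1,0,0,-7,1.12],
    [1,0,0,-7,1.26],
    [1,0,0,-7,1.4],
    [1,0,0,-7,1.54],
    [1,0,-20,-7,1.571],
    [1,0,-40,-7,1.571],
    [1,0,-60,-7,1.571],
    [1,0,-80,-7,1.571],
    [1,0,-92,-7,1.571],
    [1,0,-99,-7,1.571],
    [1,0,-99,-7,1.571],
    [1,0,-99,-7,1.571],
    [1,0,-99,-7,1.571]
  ]
}}

```text
clock: 27.7
tcp_pos: [515.7, -6.1, 243.7]
tool_rot: [2.221, -2.221, 0.0]
force: [0.7, 0.4, -0.7]
grip_width: 0.569
```

Run:
```python
from h import *
o=robot.get_obs(); print(o['tcp_pos'],o['clock'],o['grip_width'],o['force'],o['qpos'].round(2))
p=get_image('wrist'); save('w14',p['img']); s=get_image('side');t=get_image('top')
uv=proj(s,o['tcp_pos'])[0]; u,v=int(uv[0]),int(uv[1])
save('s14',cv2.resize(s['img'][max(v-70,0):v+60,u-80:u+80],None,fx=4.6,fy=4.6,interpolation=cv2.INTER_CUBIC))
save('t14',cv2.resize(t['img'][90:230,250:470],None,fx=3.6,fy=3.6,interpolation=cv2.INTER_CUBIC))
```

```text
[515.7425556   -6.09297591 243.72909961] 27.7 0.5692713136617736 [ 0.72147354  0.44196027 -0.6867348 ] [-0.03  0.27  1.87 -0.    1.01  1.54]
```

View pics/w14.png

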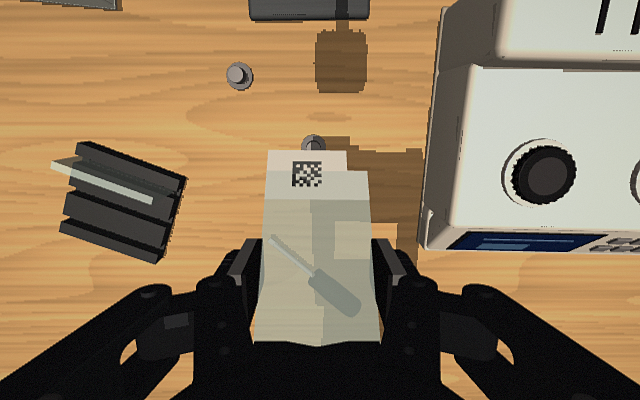

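View pics/s14.png

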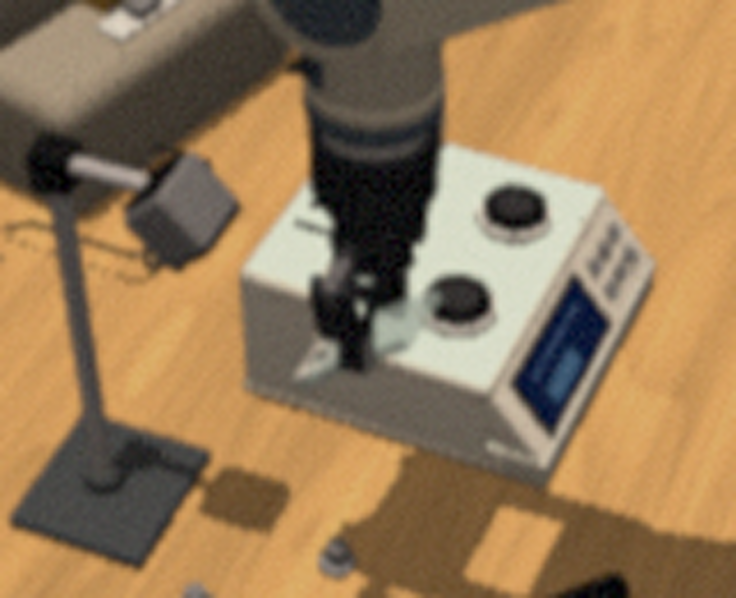

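View pics/t14.png

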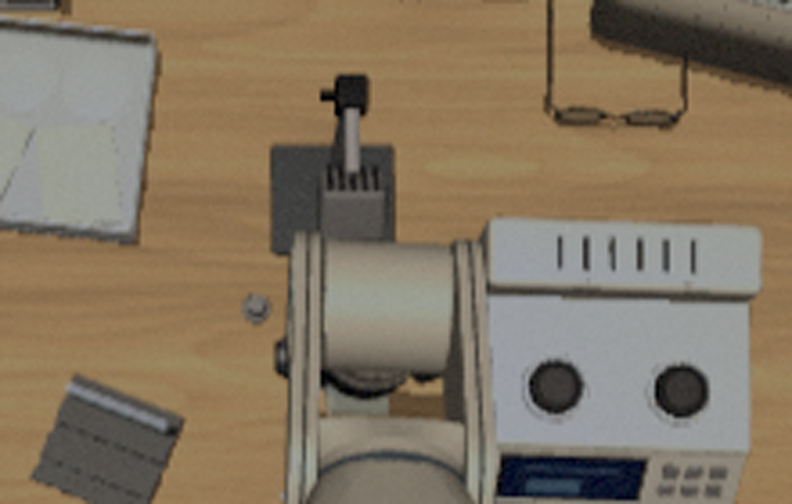

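Run:
```python
from tilt import *
o=robot.get_obs();p=get_image('wrist')
Rw,lab=tilt([(268,150),(346,150),(368,171),(265,199),(370,200),(307,174)],o,p)
r=np.array([556,-.5,214]); print('dist',np.linalg.norm(lab-r),lab-r,'ang',np.degrees(np.arccos(Rw[:,1]@[.7071,0,.7071])))
s=get_image('side')
for t in ['cap_left','cap_right']:
  for X in [526,-196.4,104],[525,-309.4,104]: print(proj(s,np.array(X,float)))
save('s15',cv2.resize(s['img'][110:200,290:390],None,fx=6,fy=6,interpolation=cv2.INTER_CUBIC))
print(abs(robot.get_obs()['dq']).max())
```

```text
resid 0.46
x [ 0.76   0.008 -0.649] y [ 0.649 -0.026  0.76 ] elev of y 49.5
label [550.6  -2.1 212.7] mid [523.2  -7.4 236. ]
dist 5.767897034376098 [-5.39297107 -1.58746227 -1.29014059] ang 4.747663031716147
[[339.98418845 155.25934311]]
[[351.8287447  135.42128805]]
[[339.98418845 155.25934311]]
[[351.8287447  135.42128805]]
0.0017071572252908918
```

Run:
```python
from rig import robot
o=robot.get_obs(); print(o['clock'],o['grip_width'],o['tcp_pos'])
print(robot.close_job())
```

```text
27.95 0.5730130657556668 [515.72305497  -5.85004078 243.8715462 ]
the job is handed in; nothing more can be done
None
```

I pressed both caps home and handed the job in at 27.95 s with the reference plate held in front of the reader. The system gave no verdict.

- **Caps:** I pressed each cap with the shut fingertips until it stopped solidly, with the tips at 103.8 mm and 27 N and 32 N on them. Both looked home in the side camera's close-up taken right after pressing. At the end I checked them only in wider views, where they looked unchanged.
- **Plate:** The moves can't tilt the tool, so I stood the plate on the bench and tipped it flat with the label up. I regripped it across its 50 mm width, clear of the frosted end, and pivoted it in the fingers against the edge of the meter deck.
- **Final pose:** Measured from the wrist picture:

| Check | Measured | Limit |
|---|---|---|
| Label to read point | about 6 mm | 30 mm |
| Face off square to the window | about 5° | 24° |
| Face elevation | 49° | above about 16° |
| Grasp point to label | about 50 mm | over 28 mm |

- **Stillness and clearance:** The arm was still, with joint speeds under 0.002 rad/s. The plate looked clear of everything in the side picture.
- **Bystanders:** The blank plate and the blocks still in view looked undisturbed, but I did not remeasure any of them.
- **Disagreement:** The side camera put the right cap and the rack about 10–15 mm from where the top camera did. I used the wrist camera for those, and it agreed with the known sizes. The reader's position rests on the top view plus a wrist-camera check of the stand; a rough side-view reading of the clamp was about 25 mm off.

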